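# Turn the rivet tin's label to the front and close its keeper

## Task

The round tin on the swivel stand has been left with its label turned away. Gently roll it round with a fingertip on the edge of its lid until the label faces the front of the stand, the side with the pointed tab, and only then swing the keeper arm over the lid until it is fully home against its stop. The thin lid dents if pressed hard; keep the tin standing in its seat, and leave the bolt, tray and hammer where they are.

Things in the scene. Friction and masses are not known exactly. Their poses are not given: they have to be found in the camera images.
- stand: grey swivel stand fixed to the bench, base 190 x 135 mm, 18 mm thick. Origin on the bench surface under the turntable's axis; z up; x points to the stand's front, where the base has a pointed tab 80 to 100 mm from the axis. A post (radius 9 mm) carrying the keeper stands 88 mm behind the axis (stand x = -88 mm), its top 163 mm above the bench
- seat (a point): centre of the floor of the stand's round steel turntable, on its axis, 25 mm above the bench. Turntable radius 62 mm, lip top 31 mm above the bench. It turns either way without end, with a friction of about 0.13 N m, and stays where it is left; the tin stands in it with 1 to 2 mm play all round and turns with it
- tin: closed bare-steel tin, radius 52 mm, too wide to grasp, 0.4 to 0.9 kg, standing loose in the turntable's seat. Origin at the centre of its underside, 25 mm above the bench; z up; its x axis points through the middle of the paper label. A steady 8 to 11 N down on the lid, 30 to 45 mm from its centre, carries the tin round with the fingertip without tipping it
- tin_top (a point): point on the tin's axis 100 mm above its underside: the lowest the lid's top can be. The slip lid (radius 53.5 mm) is pushed on more or less, so its flat top (radius 51 mm) is 0 to 16 mm above this point, not measured. The top springs down 1 mm per 8 N and dents above 15 N. A 17 mm wide paper strip on it runs from the middle to the edge over the label
- label (a point): middle of the paper label on the tin's side, 52 mm from the tin's axis and 36 mm above its underside; the label spans about 70 degrees of the side
- keeper_hinge (a point): point on the vertical hinge axis of the keeper arm, 153 mm above the bench, at the level of the arm's underside
- keeper_knob (a point): middle of the black upright round knob near the keeper arm's end: diameter 16 mm, 28 mm tall (160 to 188 mm above the bench, this point at 174 mm), 90 mm from the hinge axis. The arm under it is a steel bar 16 mm wide, 7 mm thick, 153 to 160 mm above the bench, and reaches 10 mm past the knob's axis
- keeper (a joint): angle of the keeper arm in rad: 0 = fully home against its stop, the arm pointing along the stand's x axis over the middle of the lid, 12 to 28 mm above it; grows anticlockwise seen from above as it opens, to 1.8; stiff hinge (about 1.5 N at the knob), stays where it is left
- bolt: bystander: hex bolt standing on its head, 22 mm wide, 54 mm tall, origin under its centre; about 150 mm to the right of the stand's axis
- tray: bystander: open grey two-part tray 110 x 160 x 35 mm, origin under its centre
- hammer: bystander: hammer lying on the bench, about 280 mm long, along its x axis
Not all that is in view belongs to the job. What is shaped like the tin but brown or yellow is not meant.

How it is judged:
On the way:
1. the label faces the stand's front while the keeper is still swung open (x of label in the frame of stand above 0.03 m and y of label in the frame of stand between -0.008 and 0.008 m and value of joint keeper above 1 rad), for 0.3 s.
At the end, for the whole second after the job is handed in: the label's middle is at the front of the stand, within 8 mm of the stand's centre line (about 9 degrees); the keeper is within 0.1 rad of its stop; the tin stands upright and still in its seat (x of label in the frame of stand above 0.03 m and y of label in the frame of stand between -0.008 and 0.008 m and value of joint keeper below 0.1 rad and horizontal distance between tin and stand below 0.005 m and angle between tin's own z axis and vertical below 0.05 rad and height (world z) of tin below 0.028 m and angular speed of tin below 0.1 rad/s); the robot touches nothing.
It fails at once if the tin or its lid is pushed with more than 15 N (contact force between any of the fingers, the arm and tin above 15 N).
It fails at once if the tin is tipped or lifted out of its seat (angle between tin's own z axis and vertical above 0.15 rad or height (world z) of tin above 0.04 m).
It fails at once if the bolt, tray or hammer is moved by more than 20 mm (distance of any of bolt, tray, hammer from where it was at the start of the episode above 0.02 m).
It also fails if it takes over 72 s, if anything falls off the work surface, if the arm or the gripper's body presses on something with over 40 N, if the wrist force passes 120 N, or if a joint passes its speed limit or range.

## Robot

A 7-joint arm with a two-finger parallel gripper is mounted at the origin on the work surface. World frame = base frame: x ahead of the robot, y to its left, z up, the work surface at z = 0. Lengths are in m, angles in rad, forces in N, time in s.
With the tool pointing down it reaches from about 0.425 to 0.925 m from the base axis. Payload 6.8 kg.
Tool frame: the origin (TCP) lies between the finger pads; the fingertips stand 14 mm ahead of it and the grasp point (between the pads) lies 5 mm behind it; z points along the fingers, y is the line along which they close (so a half turn about z gives the same grasp; the last joint's range is limited). The gripper opens to 85 mm and grips with 20 to 120 N. Pads are 22 mm wide; open, the fingers measure 114 mm over their backs; the gripper's body (76 mm by 85 mm) begins 54 mm behind the grasp point. The pads swing forward as they close: fully open they stand 13 mm farther back than shut.
Start: joints at [1.182, 0.477, 0.022, 1.555, -0.011, 1.109, -0.083], TCP at [0.187, -0.649, 0.245] pointing down, gripper open.
Joint ranges: [-2.96, 2.96], [-0.34, 2.1], [-1.41, 1.46], [0.24, 2.44], [-1.37, 4.51], [0.17, 1.92], [-2.96, 2.96]. Speed limits (rad/s): [2.39, 2.39, 3.14, 3.14, 3.14, 3.14, 3.14].

## Interface

Orientations are given as a rotation vector (axis times angle).
In Python, from bench import r, eyes, ticket gives the robot as it stands. The module is installed in compiled form; this text tells all that it offers.
- The arm moves only by the tool arm_command, never from a script. Its argument "plan" is text: rows parted by semicolons, each of 4 numbers parted by spaces: the shift along the tool's x, y, z in m, then the turn about the tool's z in degrees. In form: tx ty tz yaw; .... A call has 1 to 20 rows; each row shifts and turns the commanded pose from where the row before left it, along the tool's axes as they then stand; what a row does not reach is not made up. A row lasts 1/8 s, in which the tool goes at most 62.5 mm and 10.7 degrees, less where a joint would pass 70% of its speed; a pose out of reach is approached as far as the arm can. A call is refused whole if a number of a shift passes 0.0625 or a number of a turn 10.7, either way. A call with a gripper value outside its range is refused whole. "hand" is the closure, from -1 (fully open) to 1 (shut), set as the call begins (left out, the last holds). The fingers move at their own pace and stop on an object; "grip_force" is the grip in N (left out, the last holds). Time passes only in rows, so rows that do not move let the fingers close. It gives the time, the measured TCP pose, the force, the opening and the grip force at its end, in the units of the state.
- r.get_obs(): the state, without advancing time (a new reading comes with each control period).
- eyes.grab_frame(name): name is "scene" or "side" or "wrist"; returns (picture, depth): 480x640x3 uint8, red, green, blue; 480x640 float32, m along the optical axis (not along the pixel's ray), 0 where there is no reading.
- eyes.calibration(name): a dict with "fov_y" (degrees; the focal length in pixels is half the picture's height over the tangent of half this angle, whatever the lens; pixels are square), "cx", "cy" (the principal point, pixels), "origin" and "attitude" of the camera in the world; the wrist camera has in their place "tool_from_camera" (4x4, takes a point from camera to tool coordinates, whose origin is the TCP and whose axes are the flange's). Camera axes: x right, y up, looking along -z (the intrinsics and any distortion apply to the point x, -y, -z); pixel columns grow to the right and rows downward; lengths in m; the calibration is good to about 2 mm. A picture is of the moment at which its call begins: read the wrist's pose just before it. calibration takes no time and is no camera call.
- ticket.hand_in(): hands the job in; it is judged then, once.
The state is a dict: "clock": time; "joints": joint angles; "qvel": joint speeds; "tau": joint torques, N m; "tcp_pos": TCP position; "orientation": TCP orientation; "contact_force": force on the tool from outside, world axes, zero at the start; "moment": the same for the moment, N m; "grip_width": finger opening in m; "gripper_force": force on a finger pad.
Only numpy, scipy, OpenCV 4.12 (cv2) and the standard library are available. Lean on these libraries where they do the work, as an engineer would, in place of code of your own. Each camera call takes 0.05 s, during which the arm holds its last target. There are 200 camera calls.

## Working session

There is one attempt and no reset: what is moved stays moved. The work goes in short steps, Python scripts to look and compute and a tool call to move; the robot and the scene stay as the last step left them, time stands still between calls to the robot, and variables do not carry over. Pictures are saved under pics/ and viewed, at most 10 in all, crops included, and the job is handed in when it is done.

Besides the shell and the picture viewer there is one more tool, called after "Request:" as a command line: name --argument value ..., lists and objects as JSON in quotes. arm_command: Moves the arm, as the interface text tells. Its arguments: {"type":"object","properties":{"plan":{"type":"string"},"hand":{"type":"number"},"grip_force":{"type":"number"}},"required":["plan"]}

```bash
mkdir -p pics; cat > h.py <<'E'
import numpy as np, cv2
from scipy.spatial.transform import Rotation as R
from bench import r, eyes, ticket
def save(n,f):
    p,d=eyes.grab_frame(n); cv2.imwrite('pics/'+f+'.png',p[:,:,::-1]); np.save('pics/'+f+'.npy',d); return p,d
E
python3 - <<'E'
from h import *
print(r.get_obs())
for n in('scene','side','wrist'):
    print(n,eyes.calibration(n)); save(n,n)
a=cv2.imread('pics/scene.png');b=cv2.imread('pics/side.png')
E
```

```text
{'clock': 0.0, 'joints': array([ 1.18187819,  0.47779467,  0.02235814,  1.55647619, -0.01145947,
        1.10930005, -0.08307515]), 'qvel': array([0.00081877, 0.00138806, 0.00057429, 0.00054779, 0.00064011,
       0.00273531, 0.00279079]), 'tau': array([-6.20624705e-04, -5.96461523e+01,  1.60761159e+00, -2.81202757e+01,
        1.24368514e-02,  9.24271240e-03,  3.87631516e-06]), 'tcp_pos': array([ 0.18687485, -0.64801391,  0.24431927]), 'orientation': array([-3.10888542e+00, -4.39483086e-01,  6.87966044e-04]), 'contact_force': array([-0.22650545, -0.02542127,  0.12260592]), 'moment': array([ 0.0146488 , -0.06164436,  0.01808584]), 'gripper_force': 0.0, 'grip_width': 0.08571314102966701}
scene {'fov_y': 45.56215358721484, 'cx': 311.35906754710544, 'cy': 236.91631009231702, 'origin': array([1.1909865 , 0.67932737, 1.33567792]), 'attitude': array([0.27084937, 0.78767947, 2.34261679])}
side {'fov_y': 57.59262010724357, 'cx': 317.59478544731803, 'cy': 251.30925807432723, 'origin': array([ 0.55061012, -0.91374857,  0.7808016 ]), 'attitude': array([ 0.9346565 , -0.02955748, -0.03395986])}
wrist {'fov_y': 63.64034372083781, 'cx': 316.12658053063393, 'cy': 239.37414673576959, 'tool_from_camera': array([[-1.03215263e-03,  9.63607420e-01,  2.67319425e-01,
         6.85688398e-02],
       [ 9.99999466e-01,  9.81628515e-04,  3.22638560e-04,
         8.12358383e-05],
       [ 4.84885402e-05,  2.67319615e-01, -9.63607919e-01,
        -1.28130180e-01],
       [ 0.00000000e+00,  0.00000000e+00,  0.00000000e+00,
         1.00000000e+00]])}
```

View pics/scene.png

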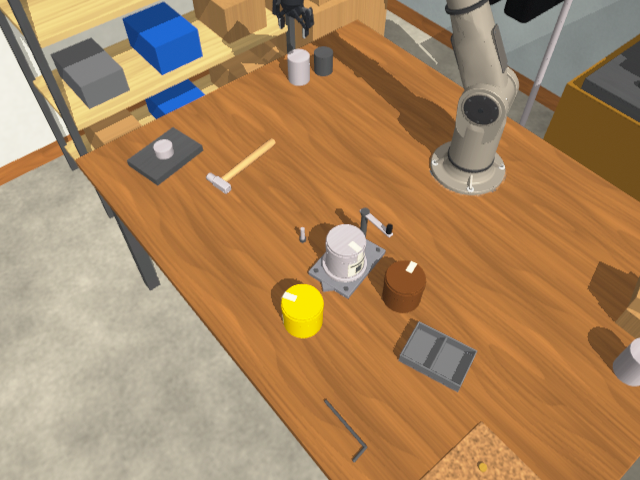

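View pics/side.png

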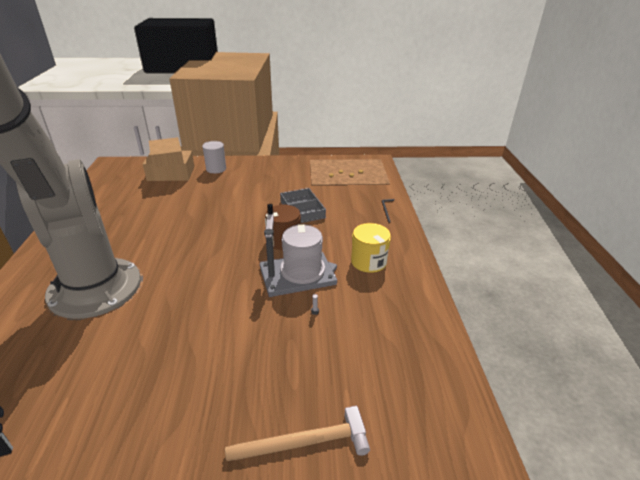

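The scene view shows the steel tin at about (346,245) with its paper strip towards (357,246). The post is at (365,215), the knob at (389,229) and the bolt at (302,234). In the side view the tin is at (302,252) and the post at (270,245).

```bash
cat >> h.py <<'E'
def cloud(n,d):
    c=eyes.calibration(n); f=240/np.tan(np.radians(c['fov_y']/2))
    v,u=np.mgrid[:480,:640]
    P=np.stack([(u-c['cx'])/f*d,-(v-c['cy'])/f*d,-d],-1)
    if n=='wrist':
        o=r.get_obs(); T=c['tool_from_camera']; P=P@T[:3,:3].T+T[:3,3]
        return P@R.from_rotvec(o['orientation']).as_matrix().T+o['tcp_pos']
    return P@R.from_rotvec(c['attitude']).as_matrix().T+c['origin']
E
python3 - <<'E'
from h import *
for n,(x0,y0) in(('scene',(290,190)),('side',(240,195))):
    d=np.load(f'pics/{n}.npy'); P=cloud(n,d); im=cv2.imread(f'pics/{n}.png')
    if n=='scene': cv2.imwrite('pics/c1.png',cv2.resize(im[190:310,270:430],None,fx=5,fy=5,interpolation=cv2.INTER_CUBIC))
    S=P[180:310,220:430].reshape(-1,3)
    C=im[180:310,220:430].reshape(-1,3).astype(int)
    near=(np.hypot(S[:,0]-.0,0)>0)
    for lo,hi in((.1,.15),(.155,.2),(.01,.022)):
        m=(S[:,2]>lo)&(S[:,2]<hi)&(C.max(1)-C.min(1)<40)
        print(n,lo,m.sum(),S[m].mean(0).round(3),S[m].min(0).round(3),S[m].max(0).round(3))
    for u,v in ([(346,240),(365,211),(389,228),(302,230),(346,285)] if n=='scene' else [(302,240),(270,222),(270,208),(316,296)]):
        print(n,u,v,P[v,u].round(3))
E
```

```text
scene 0.1 1408 [0.565 0.047 0.128] [ 0.455 -0.013  0.1  ] [0.781 0.204 0.15 ]
scene 0.155 252 [0.475 0.064 0.165] [0.461 0.005 0.155] [0.484 0.115 0.195]
scene 0.01 987 [0.57  0.041 0.017] [ 0.438 -0.44   0.01 ] [0.663 0.12  0.022]
scene 346 240 [0.558 0.037 0.129]
scene 365 211 [0.474 0.017 0.164]
scene 389 228 [0.477 0.108 0.183]
scene 302 230 [ 0.59  -0.109  0.053]
scene 346 285 [0.601 0.092 0.018]
side 0.1 1228 [0.55  0.019 0.126] [ 0.452 -0.023  0.1  ] [0.775 0.201 0.148]
side 0.155 207 [0.471 0.056 0.164] [ 0.46  -0.005  0.155] [0.483 0.107 0.188]
side 0.01 1422 [0.549 0.077 0.017] [ 0.436 -0.122  0.01 ] [0.796 0.482 0.022]
side 302 240 [0.556 0.01  0.135]
side 270 222 [0.473 0.061 0.159]
side 270 208 [0.472 0.096 0.181]
side 316 296 [ 0.588 -0.116  0.054]
```

View pics/c1.png

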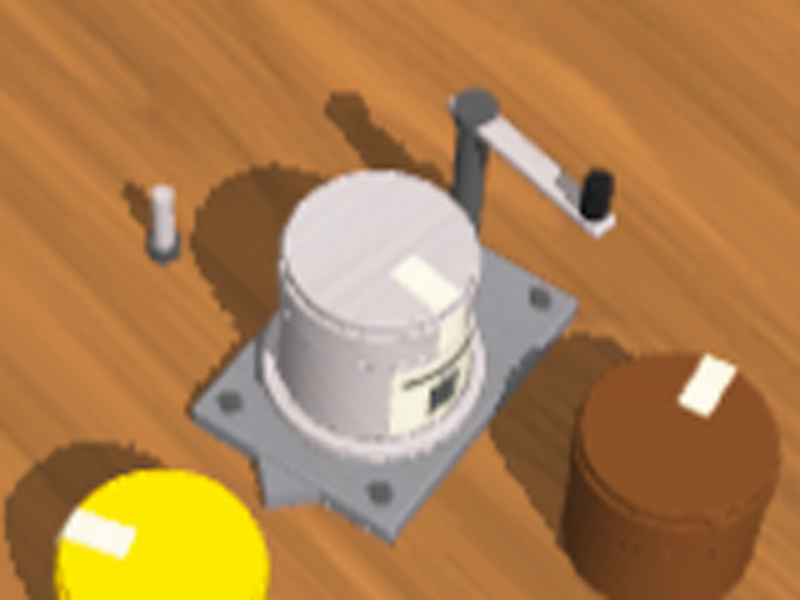

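```bash
python3 - <<'E'
from h import *
for n in('scene','side'):
    d=np.load(f'pics/{n}.npy'); P=cloud(n,d); im=cv2.imread(f'pics/{n}.png').astype(int)
    near=(np.hypot(P[...,0]-.56,P[...,1]-.03)<.075)&(d>0)
    top=near&(P[...,2]>.122)&(P[...,2]<.148)
    z=np.median(P[top][:,2]); top&=abs(P[...,2]-z)<.004
    T=P[top][:,:2].astype(np.float32); (c,rad)=cv2.minEnclosingCircle((T*1000)); print(n,'lid',np.array(c).round(1),round(rad,1),'z',z)
    sat=im[...,2]-im[...,0]
    s=top&(sat>22); 
    if s.sum()>5:
        m=P[s].mean(0)[:2]*1000; v=m-c; print('strip',s.sum(),m.round(1),np.degrees(np.arctan2(v[1],v[0])),'minAreaRect',cv2.minAreaRect((P[s][:,:2]*1000).astype(np.float32)))
    far=(np.hypot(P[...,0]-.475,P[...,1]-.015)<.03)
    q=far&(P[...,2]>.158)&(P[...,2]<.172); print('post',P[q].mean(0).round(4),cv2.minEnclosingCircle((P[q][:,:2]*1000).astype(np.float32)))
    k=(P[...,2]>.165)&(P[...,2]<.2)&(np.hypot(P[...,0]-.475,P[...,1]-.1)<.04)&(im.max(-1)<60); print('knob',k.sum(),P[k].mean(0).round(4))
    b=(P[...,2]>.012)&(P[...,2]<.022)&(np.hypot(P[...,0]-.56,P[...,1]-.03)<.15)&(abs(sat)<25)
    hull=cv2.convexHull((P[b][:,:2]*1000).astype(np.float32))[:,0]
    print('base',cv2.minAreaRect((P[b][:,:2]*1000).astype(np.float32)),hull.round().tolist()[::1] if n=='scene' else '')
E
```

```text
scene lid [558.6  36.8] 53.1 z 0.13316813155532647
strip 22 [536.6   2.4] -122.65366595590469 minAreaRect ((534.6610107421875, 16.874164581298828), (40.733150482177734, 98.28484344482422), 40.553016662597656)
post [0.4731 0.0205 0.1623] ((473.4622802734375, 22.223487854003906), 22.5565128326416)
knob 40 [0.4771 0.1076 0.1802]
base ((570.36767578125, 34.87425231933594), (190.08709716796875, 241.83517456054688), 45.89345169067383) [[655.0, 61.0], [619.0, 120.0], [614.0, 120.0], [605.0, 118.0], [596.0, 116.0], [544.0, 103.0], [445.0, 79.0], [440.0, 73.0], [440.0, 69.0], [449.0, 29.0], [455.0, 15.0], [583.0, -110.0], [592.0, -114.0], [598.0, -111.0], [650.0, -6.0]]
side lid [555.7  34.4] 52.9 z 0.13241830851159325
strip 11 [569.8  74.1] 70.43004203117945 minAreaRect ((580.9757080078125, 66.08745574951172), (15.240854263305664, 79.39563751220703), 49.88230895996094)
post [0.4706 0.0165 0.1612] ((475.1037902832031, 20.404287338256836), 23.099958419799805)
knob 39 [0.4718 0.0978 0.1781]
base ((558.223388671875, -9.9176025390625), (210.7518768310547, 219.78550720214844), 11.638479232788086)
```

Request:
arm_command --plan "0.03 -0.035 -0.006 0;0.03 -0.035 -0.006 0;0.03 -0.035 -0.006 0;0.03 -0.035 -0.006 0;0.03 -0.035 -0.006 0;0.03 -0.035 -0.006 0;0.03 -0.035 -0.006 0;0.03 -0.035 -0.006 0;0.03 -0.035 -0.005 0;0.03 -0.035 -0.005 0;0.03 -0.035 -0.005 0;0.03 -0.035 -0.005 0;0.03 -0.035 -0.005 0;0.03 -0.035 0 0;0.03 -0.035 0 0;0.03 -0.03 0 0;0 0 0 0;0 0 0 0" --hand 1

```text
clock: 2.4
tcp_pos: [0.4941, 0.017, 0.3179]
orientation: [3.11, 0.439, -0.002]
contact_force: [0.2, -0.3, 0.2]
grip_width: -0.0001
gripper_force: 0.0
```

```bash
python3 - <<'E'
from h import *
o=r.get_obs(); print(o['clock'],o['tcp_pos'],o['orientation'],o['joints'].round(2),o['contact_force'],o['grip_width'])
p,d=save('wrist','w1'); np.save('pics/w1P.npy',cloud('wrist',d))
E
```

```text
2.4 [0.49406606 0.01701147 0.3178864 ] [ 3.11040142e+00  4.39080492e-01 -1.76666446e-03] [ 0.32  0.15 -0.53  1.86  0.08  1.16 -1.53] [ 0.23766868 -0.29415785  0.19542684] -0.00012594274089081886
```

View pics/w1.png

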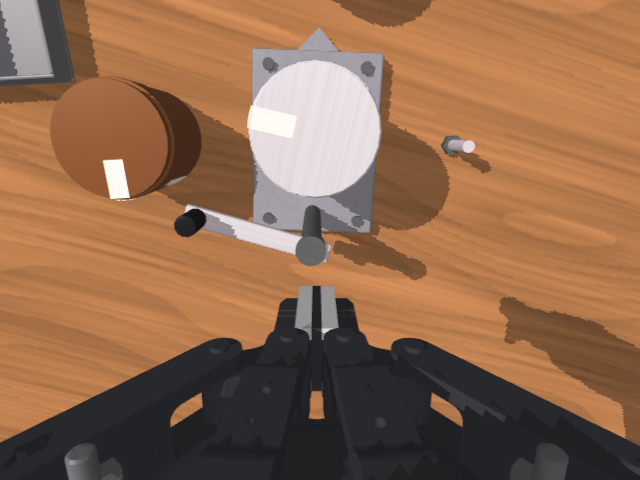

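The wrist view is clear. It shows the lid at about (315,128), the strip at (272,122) pointing image-left, the tab tip at (319,28), the post top at (311,250) and the knob at (190,222).

```bash
python3 - <<'E'
from h import *
P=np.load('pics/w1P.npy'); im=cv2.imread('pics/w1.png').astype(int)
for nm,u,v in(('tab',319,31),('post',311,250),('knob',186,222),('c1',270,66),('c2',367,70),('c3',359,221),('c4',269,218)): print(nm,P[v-1:v+2,u-1:u+2].reshape(-1,3).mean(0).round(4))
near=np.hypot(P[...,0]-.557,P[...,1]-.036)<.08
t=near&(P[...,2]>.12)&(P[...,2]<.148); z=np.median(P[t][:,2]); t&=abs(P[...,2]-z)<.003
c,rad=cv2.minEnclosingCircle((P[t][:,:2]*1000).astype(np.float32)); c=np.array(c); print('lid',c,rad,z)
s=t&(im[...,2]-im[...,0]>15)&(im[...,2]>200)
s=cv2.morphologyEx(s.astype(np.uint8),cv2.MORPH_OPEN,np.ones((5,5)))>0
q=P[s][:,:2]*1000; m=q.mean(0); v=m-c; print('strip',s.sum(),m,np.degrees(np.arctan2(v[1],v[0])),np.hypot(*v),cv2.minAreaRect(q.astype(np.float32)))
E
```

```text
tab [0.6546 0.0592 0.0153]
post [0.475  0.0151 0.1627]
knob [0.4782 0.1046 0.1876]
c1 [0.6088 0.0978 0.0215]
c2 [0.6321 0.0022 0.022 ]
c3 [ 0.4802 -0.0377  0.0214]
c4 [0.4557 0.0605 0.0212]
lid [544.25390625  32.63669968] 66.32107543945312 0.1328459931889942
strip 0 [nan nan] nan nan ((0.0, 0.0), (0.0, 0.0), 0.0)<stdin>:9: RuntimeWarning: Mean of empty slice.
  ret = um.true_divide(
```

```bash
cat >> h.py <<'E'
def lidstrip(P,im,axis=(.5585,.0358)):
    im=im.astype(int); rr=np.hypot(P[...,0]-axis[0],P[...,1]-axis[1])
    t=(rr<.056)&(P[...,2]>.129)&(P[...,2]<.137)
    pts=P[t]; n=cv2.convexHull((pts[:,:2]*1000).astype(np.float32)); (e,ax,_)=cv2.fitEllipse(n)
    sat=im[...,2]-im[...,0]; s0=np.median(sat[t]); print('sat',np.percentile(sat[t],[5,50,80,90,95]))
    s=t&(sat>s0+12)&(rr<.047); s=cv2.morphologyEx(s.astype(np.uint8),cv2.MORPH_OPEN,np.ones((3,3)))>0
    q=P[s][:,:2]*1000; m=q.mean(0); c=np.array(e); v=m-c; w=m-np.array(axis)*1000
    print('lid',c,ax,'z',np.median(pts[:,2]),'strip',s.sum(),m,np.hypot(*v),'ang(lid c)',np.degrees(np.arctan2(v[1],v[0])),'ang(axis)',np.degrees(np.arctan2(w[1],w[0])))
    print(cv2.minAreaRect(q.astype(np.float32)))
E
python3 - <<'E'
from h import *
lidstrip(np.load('pics/w1P.npy'),cv2.imread('pics/w1.png'))
E
```

```text
sat [5. 6. 7. 7. 9.]
lid [559.56811523  36.07969666] (101.35883331298828, 101.57575988769531) z 0.13289441949280995 strip 0 [nan nan] nan ang(lid c) nan ang(axis) nan
((0.0, 0.0), (0.0, 0.0), 0.0)h.py:20: RuntimeWarning: Mean of empty slice.
  q=P[s][:,:2]*1000; m=q.mean(0); c=np.array(e); v=m-c; w=m-np.array(axis)*1000
  ret = um.true_divide(
```

```bash
python3 - <<'E'
from h import *
P=np.load('pics/w1P.npy'); im=cv2.imread('pics/w1.png')
for u,v in((255,121),(272,122),(290,124),(305,126),(340,140)): print(im[v,u],P[v,u].round(4),np.load('pics/w1.npy')[v,u])
E
```

```text
[243 251 253] [0.5547 0.0828 0.1341] 0.29835492
[243 251 253] [0.5576 0.0703 0.1314] 0.3010946
[244 251 253] [0.56   0.0563 0.1332] 0.29980966
[226 224 233] [0.5617 0.0448 0.1331] 0.30033824
[226 223 233] [0.5591 0.0156 0.1333] 0.30294076
```

```bash
sed -i 's/sat=im\[...,2\]-im\[...,0\]/sat=2*im[...,1]-im[...,2]-im[...,0]/; s/sat>s0+12/sat>(s0+np.percentile(sat[t],97))\/2/' h.py; python3 - <<'E'
from h import *
lidstrip(np.load('pics/w1P.npy'),cv2.imread('pics/w1.png'),(.5595,.036))
E
```

```text
sat [-14. -12. -11. -10.   5.]
lid [559.56811523  36.07969666] (101.35883331298828, 101.57575988769531) z 0.13289441949280995 strip 902 [557.91358119  67.61334928] 31.577028534331642 ang(lid c) 93.00348869398971 ang(axis) 92.87280283216494
((557.8470458984375, 67.7319564819336), (17.26698875427246, 30.346284866333008), 3.0076613426208496)
```

Request:
arm_command --plan "0.026 0 0.01 0;0.026 0 0.02 0;0.026 0 0.02 0;0.026 0 0.02 0;0 0 0.025 0;0 0 0.025 0;0 0 0.02 0;0 0 0.015 0;0 0 0.005 0;0 0 0 0;0 0 0 0"

```text
clock: 3.82
tcp_pos: [0.595, 0.0467, 0.1591]
orientation: [3.111, 0.44, 0.002]
contact_force: [0.5, -0.1, 0.2]
grip_width: -0.0001
gripper_force: 0.0
```

Request:
arm_command --plan "0 0 0.002 0;0 0 0.002 0;0 0 0.002 0;0 0 0.001 0;0 0 0.001 0;0 0 0.001 0;0 0 0 0;0 0 0 0"

```text
clock: 4.82
tcp_pos: [0.5945, 0.0465, 0.1493]
orientation: [3.111, 0.44, 0.0]
contact_force: [0.7, 0.2, -0.2]
grip_width: 0.0001
gripper_force: 0.0
```

Request:
arm_command --plan "0 0 0.0005 0;0 0 0.0005 0;0 0 0 0"

```text
clock: 5.2
tcp_pos: [0.5944, 0.0465, 0.1483]
orientation: [-3.111, -0.44, 0.0]
contact_force: [0.0, 0.3, -0.5]
grip_width: 0.0
gripper_force: 0.0
```

Request:
arm_command --plan "0 0 0.0005 0;0 0 0.0005 0;0 0 0 0"

```text
clock: 5.58
tcp_pos: [0.5945, 0.0465, 0.1474]
orientation: [-3.111, -0.44, -0.0]
contact_force: [-0.3, 0.5, 1.2]
grip_width: -0.0001
gripper_force: 0.3
```

Request:
arm_command --plan "0 0 0.0005 0;0 0 0 0;0 0 0 0"

```text
clock: 5.95
tcp_pos: [0.5945, 0.0465, 0.147]
orientation: [3.111, 0.44, 0.0]
contact_force: [-0.8, -0.4, 3.0]
grip_width: 0.0005
gripper_force: 1.5
```

Request:
arm_command --plan "0 0 0.0005 0;0 0 0 0;0 0 0 0"

```text
clock: 6.32
tcp_pos: [0.5946, 0.0465, 0.1467]
orientation: [3.111, 0.439, 0.001]
contact_force: [-0.6, -0.5, 5.1]
grip_width: -0.0002
gripper_force: 2.6
```

Request:
arm_command --plan "0 0 0.0004 0;0 0 0 0;0 0 0 0"

```text
clock: 6.7
tcp_pos: [0.5947, 0.0466, 0.1465]
orientation: [3.111, 0.44, 0.001]
contact_force: [-2.2, -0.1, 7.2]
grip_width: -0.0002
gripper_force: 3.3
```

Request:
arm_command --plan "0 0 0.0004 0;0 0 0 0;0 0 0 0;0 0.0006 0 1;0 0.0006 0 1;0 0.0006 0 1;0 0.0006 0 1;0 0 0 0"

```text
clock: 7.7
tcp_pos: [0.5953, 0.0458, 0.1464]
orientation: [-3.123, -0.332, -0.002]
contact_force: [-1.1, 2.3, 7.5]
grip_width: -0.0001
gripper_force: 3.8
```

Request:
arm_command --plan "0 0 0.0002 0;0 0.0012 0 2;0 0.0012 0 2;0 0.0012 0 2;0 0.0012 0 2;0 0 0 0"

```text
clock: 8.45
tcp_pos: [0.5963, 0.0411, 0.1463]
orientation: [-3.138, -0.113, -0.003]
contact_force: [-2.4, 2.3, 8.4]
grip_width: -0.0003
gripper_force: 4.0
```

Request:
arm_command --plan "-0.0001 0.0019 0 3;-0.0001 0.0019 0 3;-0.0001 0.0019 0 3;-0.0001 0.0019 0 3;-0.0001 0.0019 0 3;0 0 0 0"

```text
clock: 9.2
tcp_pos: [0.5962, 0.0317, 0.1465]
orientation: [-3.125, 0.298, -0.005]
contact_force: [0.5, 2.9, 6.8]
grip_width: 0.0004
gripper_force: 3.4
```

Request:
arm_command --plan "0 0 0.0003 0;0 0 0 0;-0.0001 0.0019 0 3;-0.0001 0.0019 0 3;-0.0001 0.0019 0 3;-0.0001 0.0019 0 3;0 0 0 0"

```text
clock: 10.07
tcp_pos: [0.5944, 0.0244, 0.1465]
orientation: [-3.076, 0.623, -0.006]
contact_force: [1.5, 2.1, 7.6]
grip_width: 0.0
gripper_force: 3.5
```

```bash
python3 - <<'E'
from h import *
print(r.get_obs()['contact_force'])
p,d=save('scene','s2'); lidstrip(cloud('scene',d),p[:,:,::-1],(.5595,.036))
p,d=save('wrist','w2'); lidstrip(cloud('wrist',d),p[:,:,::-1],(.5595,.036))
E
```

```text
[1.45985216 2.1431713  7.55352856]
sat [-12.  -9.  -7.   5.  10.]
lid [558.49707031  37.76423645] (101.16205596923828, 106.00585174560547) z 0.132566549751851 strip 37 [575.16669823  63.63928769] 30.779778618247573 ang(lid c) 57.20892610118615 ang(axis) 60.454258843366794
((575.4117431640625, 63.00627136230469), (30.51032257080078, 10.290206909179688), 58.44605255126953)
sat [-19. -15. -12. -11. -10.]
lid [571.37677002  25.34015465] (66.98229217529297, 96.27218627929688) z 0.13176007477780274 strip 417 [588.31196114   5.05445431] 26.425562181462215 ang(lid c) -50.14372500163494 ang(axis) -47.04482232956963
((588.1098022460938, 4.727419853210449), (32.01725387573242, 10.393723487854004), 31.40469741821289)
```

Request:
arm_command --plan "0 0 0.0002 0;-0.0001 0.0019 0 3;-0.0001 0.0019 0 3;-0.0001 0.0019 0 3;-0.0001 0.0019 0 3;-0.0001 0.0019 0 3;-0.0001 0.0019 0 3;0 0 0 0"

```text
clock: 11.18
tcp_pos: [0.5888, 0.0144, 0.1465]
orientation: [-2.94, 1.097, -0.008]
contact_force: [3.4, 0.9, 6.6]
grip_width: 0.0004
gripper_force: 3.5
```

Request:
arm_command --plan "0 0 0.0003 0;0 0 0 0;-0.0001 0.0019 0 3;-0.0001 0.0019 0 3;-0.0001 0.0019 0 3;0 0 0 0"

```text
clock: 11.92
tcp_pos: [0.585, 0.0102, 0.1464]
orientation: [-2.845, 1.324, -0.009]
contact_force: [4.1, 0.7, 8.3]
grip_width: 0.0002
gripper_force: 3.8
```

Request:
arm_command --plan "0 0 0.0002 0;0 0 0 0;-0.0001 0.0019 0 3;-0.0001 0.0019 0 3;-0.0001 0.0019 0 3;-0.0001 0.0019 0 3;-0.0001 0.0019 0 3;0 0 0 0"

```text
clock: 12.92
tcp_pos: [0.5772, 0.0045, 0.1464]
orientation: [-2.647, 1.685, -0.01]
contact_force: [3.0, 0.7, 7.3]
grip_width: -0.0
gripper_force: 4.0
```

```bash
python3 - <<'E'
from h import *
t=r.get_obs()['tcp_pos']; print(t, np.degrees(np.arctan2(t[1]-.036,t[0]-.5595)))
p,d=save('scene','s3'); lidstrip(cloud('scene',d),p[:,:,::-1],(.5595,.036))
E
```

```text
[0.57722877 0.00446361 0.14636572] -60.65666628270274
sat [-12.  -9.  -7.  -2.  10.]
lid [559.20959473  37.69937134] (99.6142578125, 106.6747817993164) z 0.13279270493950157 strip 27 [586.56747914  50.31424766] 30.126216896717345 ang(lid c) 24.754695900997604 ang(axis) 27.87148179117715
((587.0205078125, 51.11719512939453), (22.53881072998047, 9.904403686523438), 36.499786376953125)
```

Request:
arm_command --plan "0 0 -0.002 0;0 0 -0.01 0;-0.01 0 -0.03 0;-0.02 0 -0.035 0;-0.025 0 -0.035 0;-0.025 0 -0.03 0;-0.02 0 -0.03 0;0 0 0 0;0 0 0 0"

```text
clock: 14.1
tcp_pos: [0.5309, 0.0948, 0.3156]
orientation: [2.65, -1.685, -0.001]
contact_force: [-0.8, -0.4, -0.2]
grip_width: -0.0001
gripper_force: 0.0
```

```bash
python3 - <<'E'
from h import *
o=r.get_obs(); print(o['tcp_pos'],o['joints'].round(2))
p,d=save('wrist','w3');P=cloud('wrist',d);np.save('pics/w3P.npy',P); lidstrip(P,p[:,:,::-1],(.5595,.036))
E
```

```text
[0.53093043 0.09481605 0.31557334] [-0.46  0.19  0.2   1.8  -0.04  1.15 -2.95]
sat [-15. -12. -11. -10.   5.]
lid [559.31237793  36.08193207] (101.19878387451172, 101.65444946289062) z 0.1324887374760656 strip 876 [588.20688332  48.69411335] 31.527124169551055 ang(lid c) 23.58081894354925 ang(axis) 23.854896664666693
((588.2119140625, 48.938785552978516), (30.398466110229492, 17.041370391845703), 23.075380325317383)
```

View pics/w3.png

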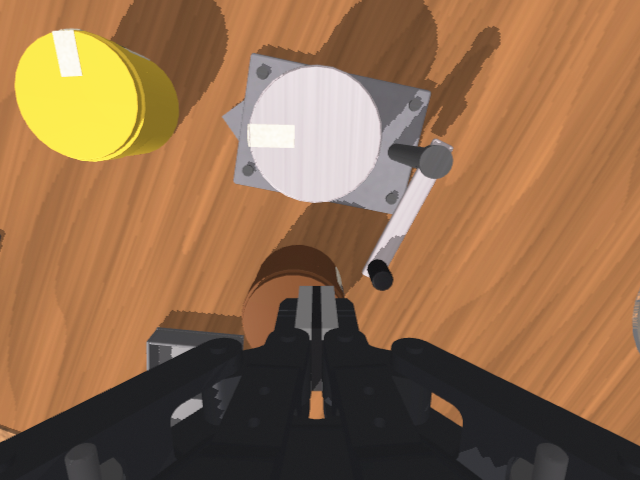

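The strip is at (271,136), the tab tip at (223,118) and the post at (436,161), so the tin is about 10° short. I'll recheck the stand's yaw, then finish the turn. Joint 7 is near its limit, so I'll unwind the tool first.

```bash
python3 - <<'E'
from h import *
P=np.load('pics/w3P.npy'); g=lambda u,v:P[v-1:v+2,u-1:u+2].reshape(-1,3).mean(0)
a={k:g(*k) for k in((227,118),(436,161),(264,72),(248,169),(391,198),(415,104),(378,281))}
for k in a: print(k,a[k].round(4))
an=lambda p,q:np.degrees(np.arctan2(*(a[q]-a[p])[[1,0]]))
print(an((436,161),(227,118)),an((391,198),(248,169)),an((415,104),(264,72)))
E
```

```text
(227, 118) [0.6516 0.0597 0.0141]
(436, 161) [0.4742 0.0147 0.1623]
(264, 72) [0.6325 0.002  0.0213]
(248, 169) [0.6104 0.0986 0.0212]
(391, 198) [0.4559 0.0614 0.0216]
(415, 104) [ 0.4792 -0.0356  0.0211]
(378, 281) [0.4775 0.1065 0.1871]
14.227520894381229 13.544343399757286 13.799960865179916
```

Request:
arm_command --plan "0 0 0 -8.3;0 0 0 -8.3;0 0 0 -8.3;0.024 0.0067 0 0;0.024 0.0067 0 0;0.024 0.0067 0.02 0;0.0247 0.0066 0.03 0;0 0 0.03 0;0 0 0.03 0;0 0 0.025 0;0 0 0.015 0;0 0 0.01 0;0 0 0.004 0;0 0 0 0;0 0 0 0"

```text
clock: 16.02
tcp_pos: [0.589, 0.0126, 0.153]
orientation: [-2.951, 1.074, -0.002]
contact_force: [0.4, 1.7, -0.5]
grip_width: 0.0
gripper_force: 0.0
```

Request:
arm_command --plan "0 0 0.002 0;0 0 0.002 0;0 0 0.001 0;0 0 0.0005 0;0 0 0.0005 0;0 0 0.0005 0;0 0 0 0;0 0 0 0"

```text
clock: 17.02
tcp_pos: [0.5887, 0.0125, 0.1465]
orientation: [-2.952, 1.075, -0.001]
contact_force: [-2.5, -0.4, 7.7]
grip_width: 0.0001
gripper_force: 3.4
```

Request:
arm_command --plan "0 0 0.0005 0;0 0 0 0;0 0 0 0"

```text
clock: 17.4
tcp_pos: [0.5887, 0.0124, 0.1462]
orientation: [-2.952, 1.075, -0.001]
contact_force: [-2.7, 0.5, 8.6]
grip_width: -0.0
gripper_force: 4.2
```

Request:
arm_command --plan "0 0.0012 0 2;-0.0001 0.0019 0 3;-0.0001 0.0019 0 3;-0.0001 0.0019 0 3;-0.0001 0.0013 0 2;0 0 0 0"

```text
clock: 18.15
tcp_pos: [0.5846, 0.0079, 0.1467]
orientation: [-2.809, 1.4, -0.006]
contact_force: [1.1, 1.0, 5.5]
grip_width: -0.0001
gripper_force: 2.8
```

```bash
python3 - <<'E'
from h import *
t=r.get_obs()['tcp_pos']; print(t, np.degrees(np.arctan2(t[1]-.036,t[0]-.5595)))
p,d=save('scene','s4'); lidstrip(cloud('scene',d),p[:,:,::-1],(.5595,.036))
E
```

```text
[0.58457054 0.00790587 0.14665949] -48.25502783184279
sat [-12.  -9.  -7.   0.  10.]
lid [557.95220947  36.92229843] (99.60394287109375, 106.70223999023438) z 0.13277798778173122 strip 32 [588.01607197  49.69058951] 32.662900754343134 ang(lid c) 23.011203767795646 ang(axis) 25.645700464026156
((588.0379638671875, 49.647674560546875), (28.861600875854492, 7.929137706756592), 48.35551452636719)
```

Request:
arm_command --plan "0 0 0.0004 0;0 0 0 0;0 0 0.0002 0;0 0 0 0;0 0 0 0"

```text
clock: 18.82
tcp_pos: [0.5847, 0.0079, 0.1463]
orientation: [-2.809, 1.4, -0.006]
contact_force: [1.7, 2.1, 7.1]
grip_width: -0.0002
gripper_force: 3.9
```

Request:
arm_command --plan "0 0 0.0003 0;0 0 0 0;-0.0001 0.0013 0 2;-0.0001 0.0013 0.0001 2;-0.0001 0.0013 0.0001 2;0 0 0 0;0 0 -0.002 0;0 0 -0.01 0;-0.01 0 -0.03 0;-0.02 0 -0.035 0;-0.025 0 -0.035 0;-0.025 0 -0.03 0;-0.02 0 -0.03 0;0 0 0 0;0 0 0 0"

```text
clock: 20.7
tcp_pos: [0.5271, 0.09, 0.3156]
orientation: [2.733, -1.548, -0.001]
contact_force: [0.2, -0.5, -0.0]
grip_width: 0.0001
gripper_force: 0.0
```

```bash
python3 - <<'E'
from h import *
o=r.get_obs(); print(o['tcp_pos'],o['joints'].round(2))
p,d=save('wrist','w5');P=cloud('wrist',d); lidstrip(P,p[:,:,::-1],(.5595,.036))
E
```

```text
[0.52712551 0.08995298 0.3155817 ] [-0.51  0.18  0.26  1.82 -0.05  1.15 -2.83]
sat [-15. -12. -11. -10.   5.]
lid [559.17260742  36.633358  ] (101.38249969482422, 101.46233367919922) z 0.13242073419674308 strip 895 [589.19717847  46.87920837] 31.72463264690055 ang(lid c) 18.84214816292262 ang(axis) 20.11970794982203
((589.1441040039062, 46.967132568359375), (30.322364807128906, 17.09153938293457), 18.813249588012695)
```

Request:
arm_command --plan "0 0 0 -10;0 0 0 -10;0.024 0.0055 0 0;0.024 0.0055 0 0;0.024 0.0055 0.02 0;0.024 0.0055 0.03 0;0 0 0.03 0;0 0 0.03 0;0 0 0.025 0;0 0 0.015 0;0 0 0.01 0;0 0 0.004 0;0 0 0 0;0 0 0.002 0;0 0 0.002 0;0 0 0.001 0;0 0 0.0005 0;0 0 0.0005 0;0 0 0 0;0 0 0 0"

```text
clock: 23.25
tcp_pos: [0.5885, 0.0132, 0.1467]
orientation: [-2.961, 1.049, -0.001]
contact_force: [-1.8, 0.5, 4.5]
grip_width: 0.0001
gripper_force: 2.6
```

Request:
arm_command --plan "0 0 0.0005 0;0 0 0 0;0 0 0 0"

```text
clock: 23.62
tcp_pos: [0.5886, 0.0132, 0.1464]
orientation: [-2.961, 1.049, -0.001]
contact_force: [-1.9, -0.1, 7.1]
grip_width: -0.0002
gripper_force: 3.5
```

Request:
arm_command --plan "0 0 0.0005 0;0 0 0 0;0 0 0 0;0 0.0006 0.0001 1;0 0.0012 0.0001 2;0 0 0 0"

```text
clock: 24.38
tcp_pos: [0.5885, 0.0127, 0.1463]
orientation: [-2.931, 1.125, -0.004]
contact_force: [-0.8, 1.5, 8.8]
grip_width: -0.0
gripper_force: 3.9
```

Request:
arm_command --plan "0 0.0013 0.0001 2;0 0.0013 0.0001 2;0 0 0 0;0 0 0 0"

```text
clock: 24.88
tcp_pos: [0.5874, 0.0112, 0.1463]
orientation: [-2.889, 1.225, -0.006]
contact_force: [0.6, 1.8, 6.9]
grip_width: -0.0004
gripper_force: 3.8
```

Request:
arm_command --plan "0 0 0.0004 0;0 0 0 0;0 0.0013 0.0001 2;0 0.0013 0.0001 2;0 0 0 0;0 0 0 0"

```text
clock: 25.62
tcp_pos: [0.5858, 0.0094, 0.1461]
orientation: [-2.844, 1.325, -0.006]
contact_force: [0.8, 2.2, 9.6]
grip_width: 0.0001
gripper_force: 4.8
```

Request:
arm_command --plan "0 0.0013 0 2;0 0 0 0;0 0 -0.002 0;0 0 -0.01 0;-0.01 0 -0.03 0;-0.02 0 -0.035 0;-0.025 0 -0.035 0;-0.025 0 -0.03 0;-0.02 0 -0.03 0;0 0 0 0;0 0 0 0"

```text
clock: 27.0
tcp_pos: [0.5206, 0.0854, 0.3156]
orientation: [2.822, -1.378, -0.001]
contact_force: [-0.0, 0.0, -1.1]
grip_width: -0.0003
gripper_force: 0.0
```

```bash
python3 - <<'E'
from h import *
o=r.get_obs(); print(o['tcp_pos'],o['joints'].round(2))
p,d=save('wrist','w6');P=cloud('wrist',d); lidstrip(P,p[:,:,::-1],(.5595,.036))
E
```

```text
[0.52056526 0.08538633 0.31561837] [-0.55  0.17  0.31  1.84 -0.06  1.15 -2.7 ]
sat [-15. -12. -11. -10.   5.]
lid [559.17608643  36.62109375] (101.39488983154297, 101.66454315185547) z 0.13241537203387874 strip 914 [590.28274084  43.19437997] 31.793584897386 ang(lid c) 11.931892607084043 ang(axis) 13.154744673909311
((590.2384033203125, 43.43453598022461), (30.532400131225586, 17.143672943115234), 12.14146614074707)
```

The strip now reads 12° against 14° for the stand, about 2 mm off the centre line. Next is the keeper.

Request:
arm_command --plan "0 0 0 -10;0 0 0 -10;0 0 0 -10;0 0 0 -10;0 0 0 -10;0 0 0 -10;0 0 0 -10;0 0 0 -10;0 0 0 -10;0 0 0 -10;0 0 0 -10;0 0 0 -10;0 0 0 -10;0 0 0 -10;0.0042 -0.02 0 0;0.0042 -0.02 0 0;0.0042 -0.02 0 0;0.0042 -0.02 0 0;0 0 0 0;0 0 0 0"

```text
clock: 29.55
tcp_pos: [0.4418, 0.1057, 0.3165]
orientation: [2.26, 2.182, 0.001]
contact_force: [0.3, 0.3, -0.7]
grip_width: -0.0002
gripper_force: 0.0
```

Request:
arm_command --plan "0 0 0.03 0;0 0 0.03 0;0 0 0.03 0;0 0 0.025 0;0 0 0.015 0;0 0 0.0065 0;0 0 0 0;0 0.005 0 0;0 0.005 0 0;0 0.003 0 0;0 0 0 0"

```text
clock: 30.92
tcp_pos: [0.4549, 0.1053, 0.1799]
orientation: [2.26, 2.182, 0.001]
contact_force: [-0.2, 0.2, -0.6]
grip_width: -0.0003
gripper_force: 0.0
```

Request:
arm_command --plan "0.0016 0.0079 0 5;0.0016 0.0079 0 5;0.0016 0.0079 0 5;0.0016 0.0079 0 5;0.0016 0.0079 0 5;0.0016 0.0079 0 5;0 0 0 0"

```text
clock: 31.8
tcp_pos: [0.5025, 0.1025, 0.1796]
orientation: [2.747, 1.523, -0.0]
contact_force: [-0.2, 0.1, -0.0]
grip_width: -0.0
gripper_force: 0.0
```

```bash
python3 - <<'E'
from h import *
p,d=save('scene','s7')
cv2.imwrite('pics/s7c.png',cv2.resize(p[150:310,270:450,::-1],None,fx=4,fy=3.75/1))
E
```

```text
(no output)
```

View pics/s7c.png

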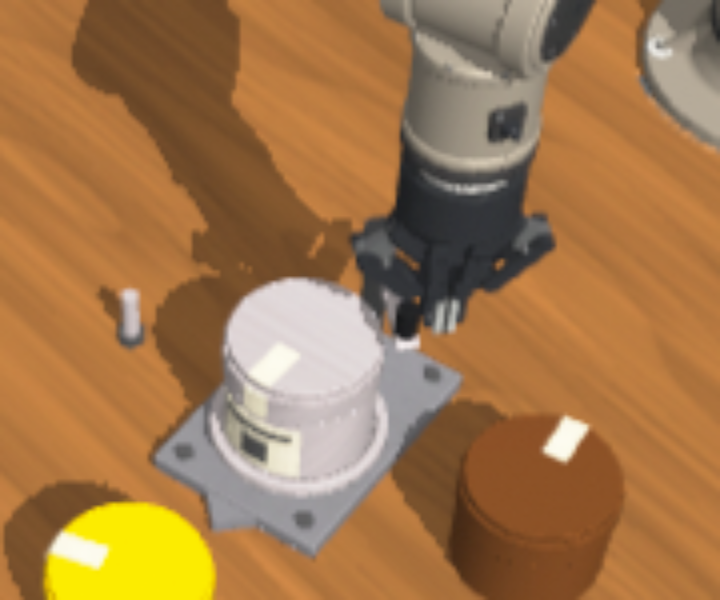

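The label faces the tab. The knob is at crop pixel (407,320), just ahead of the fingertips at (445,315), so I continue the swing.

Request:
arm_command --plan "0.0016 0.0079 0 5;0.0016 0.0079 0 5;0.0016 0.0079 0 5;0.0016 0.0079 0 5;0.0016 0.0079 0 5;0.0016 0.0079 0 5;0.0016 0.0079 0 5;0 0 0 0"

```text
clock: 32.85
tcp_pos: [0.5474, 0.0702, 0.1796]
orientation: [3.078, 0.628, -0.0]
contact_force: [0.4, -0.1, -0.7]
grip_width: 0.0003
gripper_force: 0.0
```

Request:
arm_command --plan "0.0008 0.004 0 2.5;0.0008 0.004 0 2.5;0.0008 0.004 0 2.5;0.0004 0.002 0 1.5"

```text
clock: 33.35
tcp_pos: [0.5551, 0.058, 0.1797]
orientation: [-3.119, -0.379, -0.0]
contact_force: [-0.3, 3.9, -1.1]
grip_width: 0.0002
gripper_force: 2.3
```

```bash
python3 - <<'E'
from h import *
o=r.get_obs();print(o['tcp_pos'],o['contact_force'],o['moment'])
p,d=save('scene','s8'); P=cloud('scene',d)
k=(P[...,2]>.166)&(P[...,2]<.195)&(np.hypot(P[...,0]-.53,P[...,1]-.05)<.07)&(p.max(-1)<60); print(k.sum(),P[k].mean(0))
cv2.imwrite('pics/s8c.png',cv2.resize(p[190:290,300:420,::-1],None,fx=5,fy=5))
E
```

```text
[0.55508568 0.05802804 0.17969686] [-0.30027314  3.87543808 -1.14910052] [0.89555537 0.14056154 0.00804853]
52 [0.56195186 0.04655842 0.18178245]
```

View pics/s8c.png

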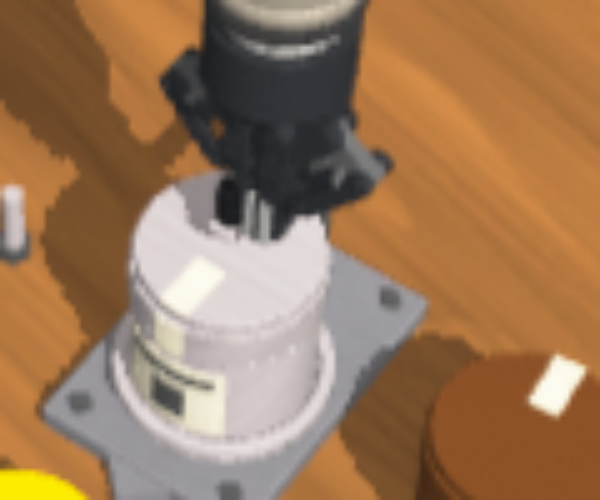

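The knob at (228,200) is riding just ahead of the fingers over the lid. I'll push in small steps until it reaches the stop.

Request:
arm_command --plan "0 0.002 0 0;0 0.002 0 0;0 0.002 0 0"

```text
clock: 33.78
tcp_pos: [0.5552, 0.0575, 0.1796]
orientation: [-3.112, -0.388, 0.003]
contact_force: [-4.5, 16.5, 2.2]
grip_width: 0.0
gripper_force: 8.5
```

Request:
arm_command --plan "0 0.0015 0 0;0 0.0015 0 0;0 0 0 0"

```text
clock: 34.15
tcp_pos: [0.5552, 0.0573, 0.1796]
orientation: [-3.108, -0.392, 0.004]
contact_force: [-8.3, 19.7, 2.6]
grip_width: -0.0005
gripper_force: 10.3
```

The force rises with no motion, so the keeper is home. I'll back off and verify.

Request:
arm_command --plan "0 -0.005 0 0;0 -0.01 0 0;0 -0.015 0 0;0 -0.015 -0.01 0;0 0 -0.03 0;0 0 -0.04 0;-0.03 0.015 -0.04 0;-0.03 0.02 -0.02 0;0 0 0 0;0 0 0 0"

```text
clock: 35.4
tcp_pos: [0.4965, 0.0455, 0.3199]
orientation: [-3.118, -0.384, -0.001]
contact_force: [0.2, -0.4, -0.7]
grip_width: -0.0
gripper_force: 0.0
```

```bash
python3 - <<'E'
from h import *
o=r.get_obs(); print(o['tcp_pos'],o['contact_force'])
p,d=save('wrist','w9');P=cloud('wrist',d); lidstrip(P,p[:,:,::-1],(.5595,.036))
k=(P[...,2]>.18)&(P[...,2]<.195)&(np.hypot(P[...,0]-.56,P[...,1]-.04)<.05); m=P[k].mean(0); print('knob',m,np.degrees(np.arctan2(m[1]-.0149,m[0]-.4746)))
E
```

```text
[0.49654842 0.04553513 0.31994429] [ 0.2263389  -0.41987377 -0.70368073]
sat [-15. -12. -11.  -9.   5.]
lid [559.39642334  36.83563995] (101.1511001586914, 101.556884765625) z 0.13227035266801263 strip 936 [590.30997147  43.81192925] 31.690946192919075 ang(lid c) 12.71696760742747 ang(axis) 14.227624851582016
((590.1796264648438, 43.82850646972656), (30.128965377807617, 17.483287811279297), 12.409361839294434)
knob [0.561457   0.03771293 0.18660843] 14.716308378203353
```

View pics/w9.png

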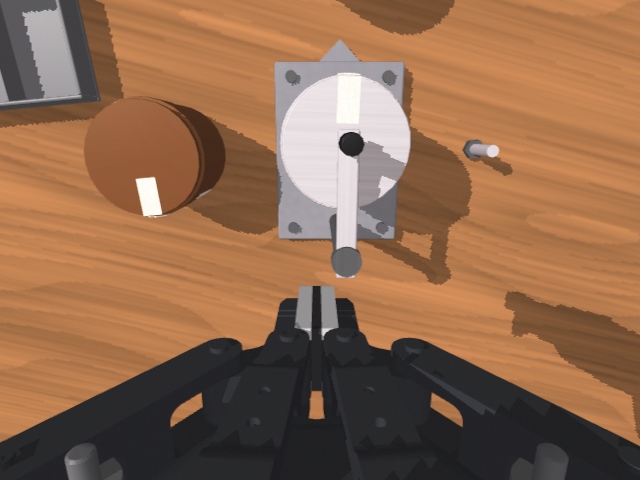

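The strip at (348,97) points at the tab at (340,42), and the keeper lies over the lid with its knob at (351,144), within about 1° of home.

```bash
python3 -c "
from bench import ticket
print(ticket.hand_in())"
```

```text
the job is handed in; nothing more can be done
None
```

The job is handed in: the label faces the tab (last measured about 1–2° off the stand's centre line), the keeper is home against its stop (within about 1°), and the arm is clear; the judge returned no result.

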